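# Lay a plaster figure in the painting cradle and wet the brush

## Robot

A 6-joint arm with a two-finger parallel gripper is mounted at the origin on the work surface. World frame = base frame: x ahead of the robot, y to its left, z up, the work surface at z = 0. Lengths are in m, angles in rad, forces in N, time in s.
With the tool pointing down it reaches from about 0.4 to 0.825 m from the base axis. Payload 7 kg.
Tool frame: the origin (TCP) lies at the very end of the fingers, on their centre line; the grasp point (between the pads) lies 19 mm behind it (arm.grasp_offset is the distance from the TCP to the grasp point, in m); z points along the fingers, y is the line along which they close (so a half turn about z gives the same grasp; the last joint's range is limited). The gripper opens to 88 mm and grips with 3 to 60 N. Pads are 19 mm wide; open, the fingers measure 130 mm over their backs; the gripper's body (78 mm by 193 mm) begins 47 mm behind the grasp point.
Start: joints at [1.6, 0.359, 0.012, 0, -1.224, -0.288], TCP at [0.173, 0.652, 0.227] pointing down, gripper open.
Joint ranges: [-3.07, 3.07], [-1.43, 2.12], [-1.02, 1.25], [-3.03, 1.67], [-3.05, -0], [-3.03, 3.03]. Speed limits (rad/s): [2.39, 2.39, 3.01, 3.14, 3.14, 3.14].

## Interface

Orientations are given as [roll, pitch, yaw] about the fixed x, y, z axes, in that order (R = Rz(yaw) Ry(pitch) Rx(roll)).
In Python, from station import get_state, cams, arm, nets gives the robot as it stands.
- The arm moves only by the shell command python3 -m creep 'ROWS' [FORCE]. ROWS is a JSON object of lists of equal length, an entry for each row: "translation": the shift along the world's x, y, z in mm, a list of three; "spin": the turn about the world's z in rad; "gripper": the opening, from 0 (shut) to 1 (fully open). In form: {"translation": [[dx, dy, dz], ...], "spin": [spin, ...], "gripper": [gripper, ...]}. A call has 1 to 8 rows; each row shifts and turns the commanded pose from where the row before left it; what a row does not reach is not made up. A row lasts 1/10 s, in which the tool goes at most 50 mm and 8.59 degrees, less where a joint would pass 70% of its speed; a pose out of reach is approached as far as the arm can. A call is refused whole if a number of a shift passes 50 or a number of a turn 0.15, either way. A call with a gripper value outside its range is refused whole. The fingers move at their own pace and stop on an object; FORCE is the grip in N (left out, the last holds). Time passes only in rows, so rows that do not move let the fingers close. It gives the time, the measured TCP pose, the force, the opening and the grip force at its end, in the units of the state.
- get_state(): the state, without advancing time (a new reading comes with each control period).
- cams.grab_frame(name): name is "side" or "top"; returns a dict with "img" (420x560x3 uint8, red, green, blue), "mtx" (3x3 intrinsics, pixels), "D" ([k1, k2, p1, p2, k3] as OpenCV has them; the pictures are not rectified), "R" (3x3) and "t" (3): a world point X has camera coordinates R X + t. Camera axes: x right, y down, z forward; pixel columns grow to the right and rows downward; lengths in m; the calibration is good to about 2 mm. A picture is of the moment at which its call begins. There is no depth.
- arm.job_done(): hands the job in; it is judged then, once.
Trained networks look in the newest picture that a camera, given by its name, has taken for a name from the list of things; names that differ only in an ending like _2 or _b are one class to them, and where a whole thing is asked for, a point or a joint stands for the part that bears it (a point fixed in the world has none). Each returns a list of dicts, best first, with "confidence" (0 to 1); they miss things now and then, are a little off and sometimes report something else, mostly with a low value. They report only what shows in the picture. A call takes as long as a camera call. They do not tell look-alikes from the thing itself.
- nets.search_frame(camera, label): "centre" ([x, y, z] in m, in world coordinates, good to about 4 mm: the middle of the surface that is visible of it).
- nets.pinpoint(camera, label): "centre" ([x, y, z] in m, in world coordinates, good to about 4 mm: a listed point, or the origin of a listed thing).
The state is a dict: "t": time; "q": joint angles; "qd": joint speeds; "joint_efforts": joint torques, N m; "eef_pos": TCP position; "ee_rot": TCP orientation; "force": force on the tool from outside, world axes, zero at the start; "moment": the same for the moment, N m; "width": finger opening in m; "gripper_force": force on a finger pad.
Only numpy, scipy, OpenCV 4.12 (cv2) and the standard library are available. Lean on these libraries where they do the work, as an engineer would, in place of code of your own. Each camera call takes 0.05 s, during which the arm holds its last target. There are 200 camera calls.

## Task

Get the next plaster casting ready for painting: lift the standing hooded figure and lay it gently on its back in the wooden cradle, face up, its round foot dropped into the gap between the upright foot board and the first V saddle. Then take the flat brush, dip its bristles into the open pot until about half their length is below the rim, and lay the brush back level in its notches on the brush rest, bristles pointing the same way as before. Leave the pots standing in their places, and the other castings and the round brush where they are.

Things in the scene. Friction and masses are not known exactly. Their poses are not given: they have to be found in the camera images.
- figure: White plaster figure, hooded and robed, 150 mm tall, 0.2 to 0.35 kg, upright. Origin: centre of its foot's underside; z up through the head, face to -x (at first roughly to the robot). Foot 68 mm across, 10 high; robe 60 mm across tapering to 44 at 80 mm up; hood 40, rounded over above 126. Grip: flat veil sides at y = +-24 mm, 28 wide (x), 85 to 133 mm up. Centre of mass about 60 mm up.
- figure_chest (a point): Point on the figure's axis, 108 mm above the underside of its foot, midway between the flat veil faces.
- figure_mid (a point): Point on the figure's axis, 50 mm above the underside of its foot.
- cradle: Fixed wooden cradle. Origin: centre of the underside of its 120 (x) x 100 x 12 mm base. Foot board at the +x end, 80 wide, 70 high, inner face at x = 48 mm. Two V saddles (90 degree notched boards), 14 mm thick, up to 92 wide, below 70 high, at x = 14 and -25 mm. A laid figure's axis is level along x, 70 mm up; foot underside 0 to 15 mm from the foot board (5 is right), head overhanging to -x.
- cradle_axis (a point): Point in the cradle's frame at x = -7 mm, y = 0, 70 mm above the table: where figure_mid lies when the figure is properly laid with 5 mm between its foot and the foot board.
- flat_brush: Flat paint brush, 198 mm long, 60 g (centre of mass at x = -22 mm), rigid, lying level in two notches of the rest. Origin: on the handle's underside, near the middle between the rest's walls; x runs from bristles to handle end. Handle 18 wide (y), 10 thick, from x = -60 to 78 mm; ferrule 28 wide to x = -83; bristles 30 wide, 10 thick, 37 long, ending at x = -120 mm.
- brush_tip (a point): Middle of the bristles' end, 120 mm from the brush's origin along -x and 6 mm above its underside.
- rest: Fixed wooden brush rest. Origin: centre of the underside of its 125 x 150 x 8 mm base board. Two notched walls across it (along y), 10 mm thick, at x = -48 and +48 mm, 51 mm high; each has two notches 30 mm wide with floors 38 mm above the table, at y = -40 and +40 mm. One pair of notches holds the flat brush, the other the round brush, both with bristles towards -x.
- round_brush: Thin round brush, 177 mm long, handle 10 mm thick; lies in the other pair of notches. Not to be disturbed.
- pot: Open round white pot, 84 mm across and 70 mm high outside, walls about 3 mm, mass 0.35 kg, loose. Origin: centre of its underside. Empty inside down to about 5 mm above the table.
- pot_rim (a point): Centre of the open pot's mouth, 70 mm above the table.
- jar: Closed paint jar with a blue lid, 78 mm across and 72 mm high, loose; stands near the open pot (the two may be in either place). Origin: centre of its underside. Not to be disturbed.
- jar2: Closed paint jar with a white lid, 78 mm across and 72 mm high, loose; stands at the back. Origin: centre of its underside. Not to be disturbed.
- bust: Small plaster bust, 86 mm high, foot 60 mm across, standing near the figure. Origin: centre of its underside. Not to be disturbed.
- plaque: Round scalloped plaster relief, 108 mm across, 26 mm high, lying flat beyond the figure. Origin: centre of its underside. Not to be disturbed.
- plaque2: Smaller round plaster relief, 91 mm across, 24 mm high, lying flat between the figure and the robot's left. Origin: centre of its underside. Not to be disturbed.
There are look-alikes about, which are no part of the job. Leave any turquoise look-alike of the figure alone.

How it is judged:
By the outcome, as a careful person would: the job done as asked, in the order asked, and still so for the second after the job is handed in, with the robot touching nothing.
It also fails if it takes over 69 s, if anything falls off the work surface, if the arm or the gripper's body presses on something with over 40 N, if the wrist force passes 120 N, or if a joint passes its speed limit or range.

## Working session

There is one attempt and no reset: what is moved stays moved. The work goes in short steps, Python scripts to look and compute and a shell command to move; the robot and the scene stay as the last step left them, time stands still between calls to the robot, and variables do not carry over. Pictures are saved under pics/ and viewed, at most 10 in all, crops included, and the job is handed in when it is done.

```bash
ls; mkdir -p pics; cat > look.py <<'E'
from station import get_state,cams,arm,nets
import cv2,sys,numpy as np
def snap(name,fn,crop=None,scale=1):
    f=cams.grab_frame(name); im=f["img"][:,:,::-1]
    if crop: x0,y0,x1,y1=crop; im=im[y0:y1,x0:x1]
    cv2.imwrite("pics/"+fn,cv2.resize(im,None,fx=scale,fy=scale,interpolation=cv2.INTER_CUBIC)); return f
def proj(f,X): return cv2.projectPoints(np.float64(X).reshape(-1,3),cv2.Rodrigues(f["R"])[0],f["t"],f["mtx"],np.float64(f["D"]))[0].reshape(-1,2)
def ray(f,uv,z):
    p=cv2.undistortPoints(np.float64(uv).reshape(-1,1,2),f["mtx"],np.float64(f["D"])).reshape(-1,2)
    d=np.c_[p,np.ones(len(p))]@f["R"]; c=-f["R"].T@f["t"]
    return c+d*((z-c[2])/d[:,2])[:,None]
E
python3 - <<'E'
from look import *
F={c:snap(c,c+"0.png") for c in("top","side")}
print(get_state())
for n in["figure","figure_chest","figure_mid","cradle","cradle_axis","flat_brush","brush_tip","rest","round_brush","pot","pot_rim","jar","jar2","bust","plaque","plaque2"]:
  for c in F:
    for d in nets.pinpoint(c,n)[:3]: print(n,c,np.round(d["centre"],3),round(d["confidence"],2),np.round(proj(F[c],d["centre"])[0]))
E
```

```text
pics
{'t': 0.1, 'q': array([ 1.60012144e+00,  3.59292030e-01,  1.11953102e-02, -2.92558248e-04,
       -1.22409804e+00, -2.88113519e-01]), 'qd': array([ 4.41923520e-04, -7.33394028e-04,  3.15124771e-03,  6.90575538e-04,
       -4.00443371e-04, -9.74116922e-05]), 'joint_efforts': array([-1.81586369e-03, -5.84164274e+01,  2.93750793e+01,  7.01568648e+00,
        1.01079335e-02, -6.30680302e-05]), 'eef_pos': array([0.17264947, 0.65211929, 0.22575379]), 'ee_rot': array([ 3.14017370e+00, -1.33685204e-04, -2.58887915e-01]), 'force': array([-0.11889789, -0.01642152,  0.07425117]), 'moment': array([-0.03556166, -0.00584731,  0.01576503]), 'gripper_force': 0.0, 'width': 0.08781575379983482}
figure top [0.422 0.157 0.003] 0.91 [234. 260.]
figure top [ 0.418  0.055 -0.003] 0.82 [269. 262.]
figure top [ 0.521  0.23  -0.002] 0.68 [211. 227.]
figure side [ 0.499  0.406 -0.002] 0.82 [224. 173.]
figure side [ 0.416  0.056 -0.006] 0.76 [237. 249.]
figure side [0.425 0.157 0.001] 0.66 [227. 223.]
figure_chest top [0.37  0.264 0.108] 0.97 [190. 273.]
figure_chest top [0.423 0.156 0.113] 0.82 [231. 254.
[... 1912 characters left out ...]
 358.]
jar2 side [ 0.723 -0.272  0.   ] 0.88 [420. 300.]
bust top [0.601 0.463 0.006] 0.82 [135. 200.]
bust side [0.604 0.461 0.001] 0.52 [250. 157.]
bust side [ 0.428 -0.378  0.067] 0.45 [325. 363.]
plaque top [ 0.733  0.289 -0.003] 0.93 [196. 160.]
plaque top [0.366 0.371 0.   ] 0.7 [161. 278.]
plaque side [0.727 0.287 0.003] 0.64 [308. 175.]
plaque side [ 0.368  0.372 -0.001] 0.64 [185. 187.]
plaque side [0.649 0.048 0.005] 0.58 [322. 225.]
plaque2 top [ 0.733  0.289 -0.003] 0.93 [196. 160.]
plaque2 top [0.366 0.371 0.   ] 0.7 [161. 278.]
plaque2 side [0.727 0.287 0.003] 0.64 [308. 175.]
plaque2 side [ 0.368  0.372 -0.001] 0.64 [185. 187.]
plaque2 side [0.649 0.048 0.005] 0.58 [322. 225.]
```

View pics/top0.png

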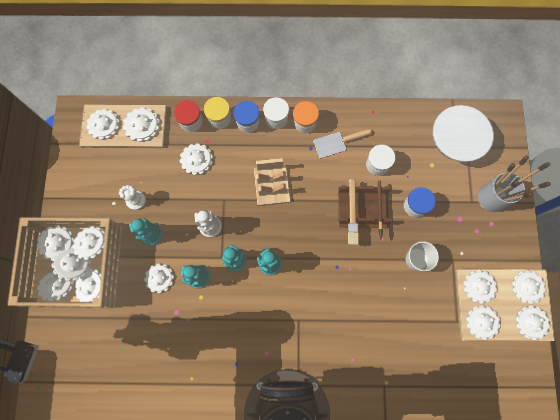

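View pics/side0.png

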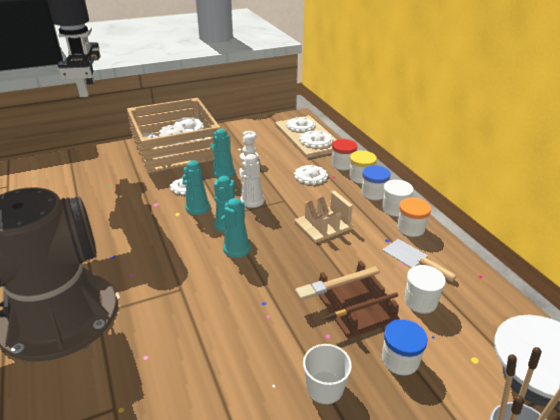

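The candidates in the top image are:
- White figure at px (208,222), world (0.521, 0.231).
- Four turquoise look-alikes at (146,231), (195,275), (234,257) and (269,262).
- White bust at (131,196), which is short.

The white figure at (208,222) fits, because it is white, hooded and about 150 mm tall. I'll confirm it in one enlarged crop along with the cradle.

```bash
python3 - <<'E'
from look import *
a=cv2.imread("pics/top0.png"); b=cv2.imread("pics/side0.png")
r=lambda i,x0,y0,x1,y1,w,h: cv2.resize(i[y0:y1,x0:x1],(w,h),interpolation=cv2.INTER_CUBIC)
# top fig 40x40 ->300 ; top cradle; side fig; side cradle
im=np.vstack([np.hstack([r(a,185,200,235,245,333,300),r(a,245,150,299,214,253,300)]),np.hstack([r(b,225,140,275,215,200,300),r(b,285,180,361,242,386,300)])[:, :586]])
cv2.imwrite("pics/crops.png",im)
E
```

```text
(no output)
```

View pics/crops.png

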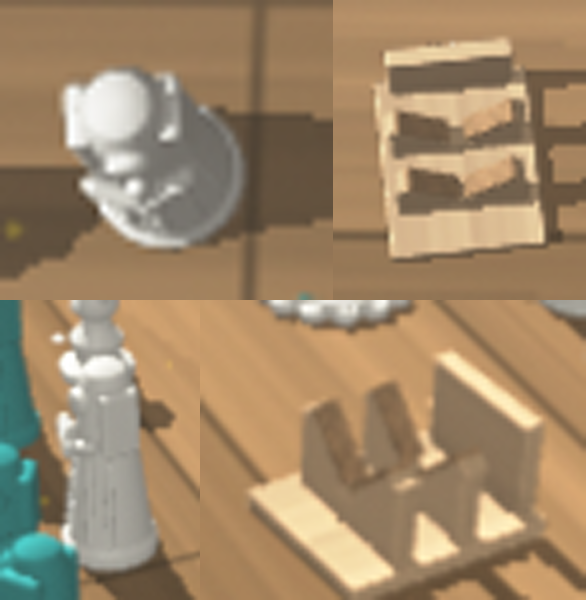

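```bash
python3 -m creep '{"translation":[[32,-38,0],[32,-38,0],[32,-38,0],[32,-38,0],[32,-38,0],[32,-38,0],[32,-38,0],[32,-38,0]],"spin":[0.13,0.13,0.12,0,0,0,0,0],"gripper":[1,1,1,1,1,1,1,1]}' 10
python3 - <<'E'
from look import *
from scipy.optimize import least_squares
ft=cams.grab_frame("top"); fs=cams.grab_frame("side")
T=np.array([[390,256],[545,242],[385,52],[512,38],[387,66],[513,54]],float); T=np.c_[245+(T[:,0]-333)/4.685,150+T[:,1]/4.6875]
XT=np.array([[-60,50,12],[-60,-50,12],[60,40,70],[60,-40,70],[48,40,70],[48,-40,70]])/1e3
S=np.array([[250,493],[357,592],[302,405]],float)[:2]; S=np.c_[285+(S[:,0]-200)/5.08,180+(S[:,1]-300)/4.84]
XS=np.array([[-60,50,12],[-60,-50,12]])/1e3
def res(p):
    c,s=np.cos(p[2]),np.sin(p[2]); R=np.array([[c,-s,0],[s,c,0],[0,0,1]]); o=[p[0],p[1],0]
    return np.r_[(proj(ft,XT@R.T+o)-T).ravel(),(proj(fs,XS@R.T+o)-S).ravel()]
r=least_squares(res,[.65,.05,.08]); print(r.x,np.round(r.fun,1))
for c in("top","side"):
    print([np.round(d["centre"],3) for n in("figure_chest","figure_mid") for d in nets.pinpoint(c,n)])
E
```

```text
t: 2.5
eef_pos: [0.4297, 0.3469, 0.227]
ee_rot: [-3.141, -0.001, 0.122]
force: [0.6, 1.0, 1.0]
width: 0.0878
gripper_force: 0.0
[0.6520915 0.0486573 0.1277357] [ 0.9  0.3  0.9 -0.5  0.1 -0.8 -0.  -0.8  0.1  0.1  0.3 -0.4 -1.4 -0.8
 -1.1 -0.6]
[array([0.37 , 0.262, 0.105]), array([0.412, 0.048, 0.112]), array([0.523, 0.231, 0.107]), array([0.42 , 0.157, 0.112]), array([0.496, 0.406, 0.11 ]), array([0.599, 0.463, 0.002]), array([0.521, 0.229, 0.055]), array([0.408, 0.048, 0.053]), array([0.422, 0.155, 0.049]), array([0.37 , 0.259, 0.05 ]), array([0.498, 0.408, 0.051])]
[array([0.521, 0.233, 0.105]), array([0.367, 0.259, 0.104]), array([0.422, 0.154, 0.11 ]), array([0.493, 0.408, 0.11 ]), array([0.414, 0.052, 0.108]), array([ 0.368,  0.372, -0.002]), array([0.411, 0.052, 0.048]), array([0.369, 0.258, 0.051]), array([0.523, 0.234, 0.05 ]), array([0.422, 0.16 , 0.053]), array([ 0.591, -0.384,  0.   ])]
```

```bash
python3 -m creep '{"translation":[[31,-38,0],[31,-38,0],[30,-39,0],[0,0,-40],[0,0,-40],[0,0,-30],[0,0,-16],[0,0,-10]],"spin":[0.04,0,0,0,0,0,0,0],"gripper":[1,1,1,1,1,1,1,1]}' 10
python3 - <<'E'
from look import *
snap("top","g1t.png"); snap("side","g1s.png")
a=cv2.imread("pics/g1t.png")[170:280,130:290]; b=cv2.imread("pics/g1s.png")[100:240,180:320]
cv2.imwrite("pics/g1.png",np.hstack([cv2.resize(a,(400,275)),cv2.resize(b,(275,275))]))
print(get_state()["eef_pos"])
E
```

```text
t: 3.6
eef_pos: [0.5197, 0.2344, 0.0888]
ee_rot: [3.14, 0.002, 0.163]
force: [-0.1, 0.1, 0.4]
width: 0.0877
gripper_force: 0.0
[0.51986093 0.23417801 0.08936269]
```

View pics/g1.png

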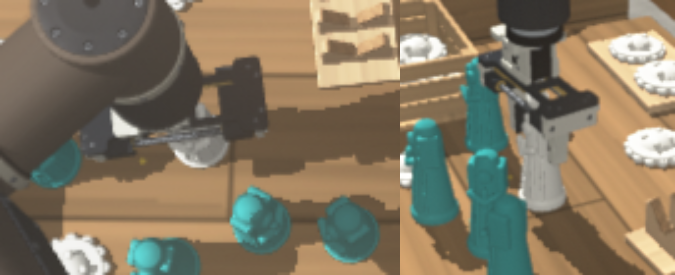

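The gripper straddles the white figure, at about (195,145) in the top half and (545,170) in the side half. I'll close and lift.

```bash
python3 -m creep '{"translation":[[2,-1,0],[0,0,0],[0,0,0],[0,0,0],[0,0,0],[0,0,0]],"spin":[0,0,0,0,0,0],"gripper":[0,0,0,0,0,0]}' 25
python3 -m creep '{"translation":[[0,0,5],[0,0,25],[0,0,40],[0,0,40],[0,0,40],[0,0,20]],"spin":[0,0,0,0,0,0],"gripper":[0,0,0,0,0,0]}'
```

```text
t: 4.3
eef_pos: [0.5229, 0.2325, 0.0909]
ee_rot: [-3.141, -0.0, 0.161]
force: [-1.5, -0.5, 1.9]
width: 0.0482
gripper_force: 24.6
t: 4.9
eef_pos: [0.5236, 0.2329, 0.2647]
ee_rot: [-3.14, -0.004, 0.161]
force: [0.3, 0.1, -2.8]
width: 0.0485
gripper_force: 24.6
```

```bash
python3 -m creep '{"translation":[[18,-4,0],[18,-4,0],[18,-4,0],[18,-4,0],[18,-3,0],[18,-3,0],[18,-3,0],[20,-3,0]],"spin":[-0.15,-0.15,-0.15,-0.15,-0.15,-0.15,-0.15,-0.15],"gripper":[0,0,0,0,0,0,0,0]}'
python3 -m creep '{"translation":[[0,0,0],[0,0,0],[0,0,0],[0,0,0],[0,0,0],[0,0,0],[0,0,0],[0,0,0]],"spin":[-0.15,-0.15,-0.15,-0.15,-0.15,-0.15,-0.15,-0.15],"gripper":[0,0,0,0,0,0,0,0]}'
python3 -m creep '{"translation":[[0,0,0],[0,0,0],[0,0,0],[0,0,0],[0,0,0],[0,0,0],[0,0,0]],"spin":[-0.15,-0.15,-0.15,-0.15,-0.15,-0.02,0],"gripper":[0,0,0,0,0,0,0]}'
```

```text
t: 5.7
eef_pos: [0.669, 0.2042, 0.2602]
ee_rot: [3.14, 0.0, -1.045]
force: [0.3, 0.6, -2.9]
width: 0.0483
gripper_force: 24.6
t: 6.5
eef_pos: [0.6683, 0.2044, 0.2601]
ee_rot: [3.141, -0.001, -2.245]
force: [0.1, -0.2, -2.3]
width: 0.0486
gripper_force: 24.6
t: 7.2
eef_pos: [0.6685, 0.2044, 0.2603]
ee_rot: [-3.141, -0.001, -3.006]
force: [0.2, -0.3, -2.3]
width: 0.0484
gripper_force: 24.6
```

```bash
python3 -m creep '{"translation":[[0,0,-45],[0,0,-45],[0,0,-40],[0,0,-25],[0,0,-10],[0,0,-2],[0,0,0],[0,0,0]],"spin":[0,0,0,0,0,0,0,0],"gripper":[0,0,0,0,0,0,0,0]}'
python3 -m creep '{"translation":[[0,0,-2],[0,0,0]],"spin":[0,0],"gripper":[0,0]}'
```

```text
t: 8.0
eef_pos: [0.6699, 0.205, 0.0956]
ee_rot: [3.141, 0.003, -3.008]
force: [-0.6, 1.1, -2.5]
width: 0.0481
gripper_force: 24.6
t: 8.2
eef_pos: [0.669, 0.2047, 0.0924]
ee_rot: [3.141, 0.001, -3.009]
force: [-0.2, -0.2, -3.2]
width: 0.0482
gripper_force: 24.6
```

```bash
python3 -m creep '{"translation":[[0,0,-2],[0,0,0]],"spin":[0,0],"gripper":[0,0]}'
python3 -m creep '{"translation":[[0,0,-1],[0,0,0]],"spin":[0,0],"gripper":[0,0]}'
```

```text
t: 8.4
eef_pos: [0.6697, 0.2049, 0.0909]
ee_rot: [3.141, 0.002, -3.008]
force: [0.3, 0.5, 3.8]
width: 0.0487
gripper_force: 24.6
t: 8.6
eef_pos: [0.6697, 0.2049, 0.0909]
ee_rot: [3.141, 0.003, -3.008]
force: [-2.0, 0.6, 9.7]
width: 0.0483
gripper_force: 24.7
```

```bash
python3 -m creep '{"translation":[[0,0,0],[-6,-1,0],[-6,-1,1],[-6,-1,1],[-6,-1,1],[-6,-0.5,0.5],[-6,-0.5,0]],"spin":[0,0,0,0,0,0,0],"gripper":[0,0,0,0,0,0,0]}' 4
python3 - <<'E'
from look import *
f=snap("side","t1s.png",(220,120,360,240),4)
print(proj(f,[[.670+.034,.2049,0],[.670-.034,.2049,0]]))
E
```

```text
t: 9.3
eef_pos: [0.6316, 0.1988, 0.0916]
ee_rot: [-3.141, -0.001, -3.009]
force: [0.9, -0.3, -0.0]
width: 0.0479
gripper_force: 4.0
[[313.38399309 191.15710037]
 [292.21646977 196.29730862]]
```

View pics/t1s.png

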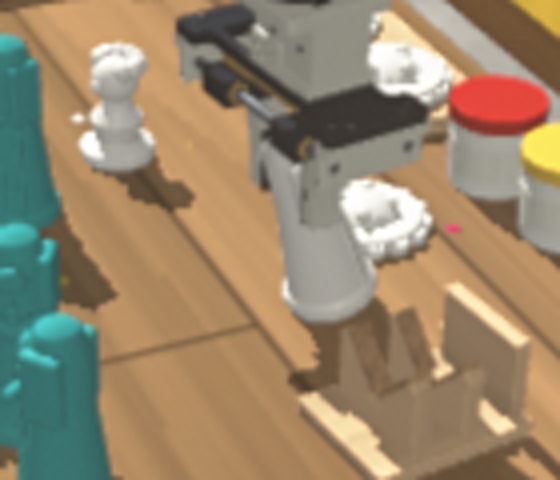

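```bash
python3 -m creep '{"translation":[[-12,-1.5,0],[-12,-1.5,-1],[-12,-1.5,-3],[-11,-1.5,-4],[-11,-1.5,-5],[-10,-1.5,-6],[-9,-1,-7],[0,0,0]],"spin":[0,0,0,0,0,0,0,0],"gripper":[0,0,0,0,0,0,0,0]}' 4
python3 -m creep '{"translation":[[-8,-1,-8.5],[-7,-1,-9.5],[-6,-1,-10],[-5,-1,-11],[-3,-0.5,-10],[0,0,0]],"spin":[0,0,0,0,0,0],"gripper":[0,0,0,0,0,0]}' 4
python3 - <<'E'
from look import *
f=snap("side","t2s.png",(200,120,340,240),4)
E
```

```text
t: 10.15
eef_pos: [0.5534, 0.1888, 0.0647]
ee_rot: [-3.141, -0.003, -3.009]
force: [-1.3, -0.1, -0.0]
width: 0.0477
gripper_force: 4.0
t: 10.75
eef_pos: [0.5256, 0.1843, 0.0152]
ee_rot: [-3.14, -0.003, -3.009]
force: [0.6, 0.6, -0.7]
width: 0.0482
gripper_force: 4.0
```

View pics/t2s.png

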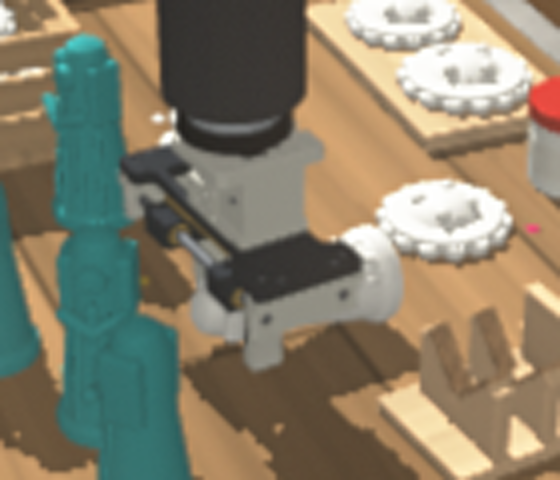

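```bash
python3 -m creep '{"translation":[[0,0,0],[0,0,0],[0,0,0]],"spin":[0,0,0],"gripper":[0,0,0]}' 45
python3 -m creep '{"translation":[[0,0,5],[0,0,15],[0,0,30],[0,0,40],[0,0,40],[0,0,20],[0,0,0]],"spin":[0,0,0,0,0,0,0],"gripper":[0,0,0,0,0,0,0]}' 45
python3 - <<'E'
from look import *
f=snap("side","t3s.png",(200,80,340,200),4)
for n in("figure","figure_mid","figure_chest"):
    for c in ("side","top"):
        cams.grab_frame(c)
        print(n,c,[(np.round(d["centre"],3),round(d["confidence"],2)) for d in nets.pinpoint(c,n)])
print(proj(f,[[.64,.2,.15+.034],[.63,.2,.15+.034],[.62,.2,.184]]),get_state()["eef_pos"],get_state()["force"])
E
```

```text
t: 11.1
eef_pos: [0.5271, 0.1851, 0.0173]
ee_rot: [3.141, 0.001, -3.009]
force: [-0.1, -0.1, -1.9]
width: 0.0477
gripper_force: 45.0
t: 11.8
eef_pos: [0.5285, 0.1861, 0.1714]
ee_rot: [3.138, 0.007, -3.008]
force: [0.3, -0.0, -3.0]
width: 0.0478
gripper_force: 45.0
figure side [(array([ 0.425,  0.158, -0.001]), 0.9), (array([ 0.497,  0.405, -0.   ]), 0.89), (array([0.373, 0.261, 0.   ]), 0.67), (array([0.64 , 0.203, 0.182]), 0.57)]
figure top [(array([0.421, 0.16 , 0.003]), 0.83), (array([ 0.412,  0.054, -0.004]), 0.77), (array([0.379, 0.264, 0.   ]), 0.65), (array([0.636, 0.197, 0.184]), 0.56), (array([ 0.498,  0.408, -0.002]), 0.49)]
figure_mid side [(array([0.42 , 0.159, 0.054]), 0.96), (array([0.589, 0.192, 0.189]), 0.93), (array([0.414, 0.054, 0.049]), 0.92), (array([0.493, 0.409, 0.054]), 0.58), (array([0.369, 0.256, 0.053]), 0.57)]
figure_mid top [(array([0.37 , 0.258, 0.051]), 0.85), (array([0.425, 0.155, 0.047]), 0.67), (array([0.411, 0.05 , 0.049]), 0.61), (array([0.498, 0.408, 0.046]), 0.48)]
figure_chest side [(array([0.422, 0.154, 0.107]), 0.96), (array([0.372, 0.26 , 0.104]), 0.95), (array([0.415, 0.051, 0.107]), 0.94), (array([0.496, 0.409, 0.106]), 0.82), (array([0.528, 0.181, 0.196]), 0.57)]
figure_chest top [(array([0.41 , 0.052, 0.108]), 0.72), (array([0.372, 0.263, 0.107]), 0.6), (array([0.418, 0.155, 0.113]), 0.57), (array([0.531, 0.183, 0.196]), 0.55), (array([0.498, 0.408, 0.111]), 0.51)]
[[295.91078329 139.20602452]
 [292.47389602 139.88973347]
 [289.01850431 140.57703582]] [0.52669563 0.18494552 0.16677215] [-0.19075844 -0.15618496 -1.96636172]
```

View pics/t3s.png

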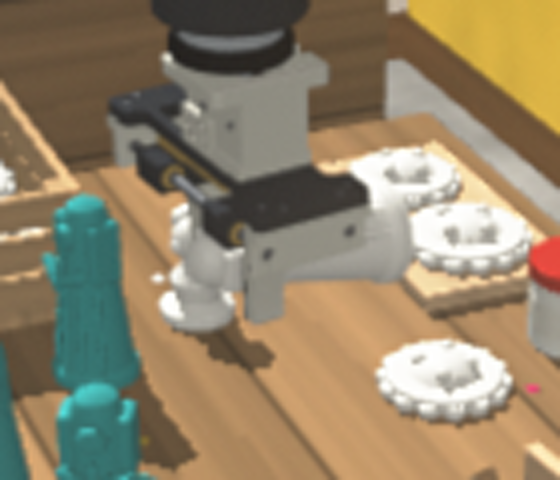

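```bash
python3 -m creep '{"translation":[[14,-36,0],[14,-36,0],[14,-36,0],[14,-36,0],[0,0,-30],[0,0,-20],[0,0,0]],"spin":[0,0,0,0,0,0,0],"gripper":[0,0,0,0,0,0,0]}'
python3 - <<'E'
from look import *
f=snap("side","t4s.png",(240,120,380,250),4); a=cv2.imread("pics/t4s.png")
g=snap("top","t4t.png",(215,140,315,240),4); b=cv2.imread("pics/t4t.png")
cv2.imwrite("pics/t4.png",np.hstack([cv2.resize(a,(400,371)),cv2.resize(b,(371,371))]))
p=get_state()["eef_pos"]; print(p,get_state()["force"])
for n in("figure","figure_mid","cradle","cradle_axis"):
    for c in ("side","top"): print(n,c,[(np.round(d["centre"],3)) for d in nets.pinpoint(c,n) if d["centre"][0]>.56])
E
```

```text
t: 13.15
eef_pos: [0.5807, 0.0399, 0.1141]
ee_rot: [-3.141, -0.006, -3.01]
force: [-0.4, 0.2, -2.7]
width: 0.0476
gripper_force: 45.0
[0.58298974 0.04095601 0.11735525] [ 0.15608348 -0.38089074 -1.61569556]
figure side [array([0.691, 0.054, 0.128])]
figure top [array([ 0.734,  0.287, -0.004])]
figure_mid side [array([0.644, 0.049, 0.133])]
figure_mid top []
cradle side [array([0.653, 0.048, 0.002])]
cradle top [array([ 0.586, -0.231, -0.001])]
cradle_axis side [array([0.644, 0.05 , 0.07 ])]
cradle_axis top [array([ 0.584, -0.226, -0.004])]
```

View pics/t4.png

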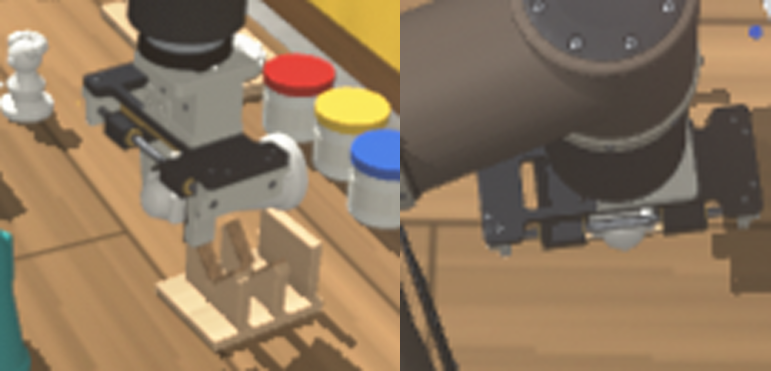

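The figure is level above the cradle, and its mid-point matches cradle_axis at (0.644, 0.05). I'll lower it in small steps.

```bash
python3 -m creep '{"translation":[[0,0,-20],[0,0,-20],[0,0,-10],[0,0,-5],[0,0,-3],[0,0,0]],"spin":[0,0,0,0,0,0],"gripper":[0,0,0,0,0,0]}'
python3 -m creep '{"translation":[[0,0,-2],[0,0,0],[0,0,0]],"spin":[0,0,0],"gripper":[0,0,0]}'
python3 - <<'E'
from look import *
for i in range(3):
  s=get_state(); print(s["eef_pos"],s["force"],s["moment"]); cams.grab_frame("side")
print([(n,np.round(d["centre"],3)) for n in("figure","figure_mid") for d in nets.pinpoint("side",n) if d["centre"][0]>.56])
E
```

```text
t: 14.25
eef_pos: [0.583, 0.0411, 0.0593]
ee_rot: [-3.142, 0.0, -3.009]
force: [-0.5, -0.3, -2.8]
width: 0.0478
gripper_force: 45.0
t: 14.55
eef_pos: [0.583, 0.0411, 0.0574]
ee_rot: [3.141, 0.001, -3.009]
force: [0.6, 0.4, -2.9]
width: 0.0476
gripper_force: 45.0
[0.5829786  0.04105679 0.05744363] [ 0.58751098  0.3832121  -2.92701512] [ 0.03851052 -0.014762    0.03171224]
[0.58291254 0.04103023 0.05737943] [-0.16899643 -0.67495612 -2.60389658] [ 0.05269296 -0.08303074 -0.01813906]
[0.58290216 0.04105146 0.05734252] [-0.07747063  0.44711471 -2.10797354] [ 0.02973393 -0.04101466 -0.01282697]
[('figure', array([0.694, 0.055, 0.072])), ('figure_mid', array([0.646, 0.051, 0.076])), ('figure_mid', array([0.696, 0.058, 0.072]))]
```

```bash
for i in 1 2 3; do python3 -m creep '{"translation":[[0,0,-2],[0,0,0]],"spin":[0,0],"gripper":[0,0]}' 10 | egrep 'eef_pos|force'; done
```

```text
eef_pos: [0.5827, 0.041, 0.0548]
force: [0.6, 0.5, -3.1]
gripper_force: 10.0
eef_pos: [0.5831, 0.0411, 0.0531]
force: [-0.4, 0.0, 0.3]
gripper_force: 10.0
eef_pos: [0.583, 0.0411, 0.051]
force: [0.8, -0.5, 0.1]
gripper_force: 10.0
```

```bash
python3 -m creep '{"translation":[[0,0,-1],[0,0,0],[0,0,0],[0,0,0],[0,0,0],[0,0,0],[0,0,0]],"spin":[0,0,0,0,0,0,0],"gripper":[0,0,0.56,0.58,0.65,0.8,0.8]}' 3
python3 - <<'E'
from look import *
f=snap("side","t5s.png",(260,150,380,250),6)
s=get_state(); print(s["eef_pos"],s["force"],s["width"])
print([(n,np.round(d["centre"],3)) for n in("figure","figure_mid","figure_chest") for d in nets.pinpoint("side",n) if d["centre"][0]>.56])
E
```

```text
t: 16.1
eef_pos: [0.5828, 0.041, 0.0501]
ee_rot: [3.142, 0.0, -3.009]
force: [-0.2, -0.1, -0.2]
width: 0.0669
gripper_force: 0.0
[0.58280972 0.04101331 0.05010881] [-0.25777338  0.33323281  0.12693275] 0.06873562241174806
[('figure', array([0.69 , 0.057, 0.075])), ('figure_mid', array([0.641, 0.053, 0.072])), ('figure_mid', array([0.581, 0.039, 0.063])), ('figure_chest', array([0.58 , 0.039, 0.065]))]
```

View pics/t5s.png

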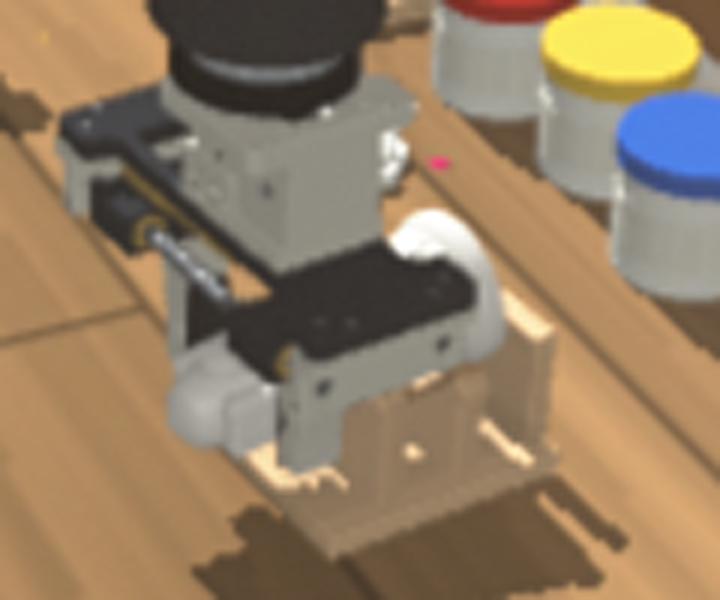

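```bash
python3 -m creep '{"translation":[[0,0,5],[0,0,20],[0,0,40],[0,0,40],[10,-30,0],[10,-40,0]],"spin":[0,0,0,0,0,0],"gripper":[0.9,0.9,0.9,0.9,0.5,0.5]}'
python3 - <<'E'
from look import *
L={}
for i in range(8):
  for c in("top","side"):
    f=cams.grab_frame(c)
    for n in("flat_brush","brush_tip","pot","pot_rim","rest","round_brush")+(("figure","figure_mid","figure_chest") if i<2 else ()):
      for d in nets.pinpoint(c,n):
        p=np.array(d["centre"])
        ok={"flat_brush":np.hypot(*(p[:2]-[.587,-.185]))<.02,"brush_tip":np.hypot(*(p[:2]-[.463,-.186]))<.02,"pot":np.hypot(*(p[:2]-[.434,-.382]))<.02,"pot_rim":np.hypot(*(p[:2]-[.43,-.38]))<.02,"rest":np.hypot(*(p[:2]-[.59,-.228]))<.03,"round_brush":np.hypot(*(p[:2]-[.583,-.265]))<.02}.get(n,p[0]>.56)
        if ok: L.setdefault((n,c),[]).append(p)
for k,v in L.items(): print(k,len(v),np.round(np.median(v,0),4))
f=cams.grab_frame("top"); im=f["img"]
hsv=cv2.cvtColor(im,cv2.COLOR_RGB2HSV)
cv2.imwrite("pics/rest_top.png",im[:,:,::-1])
for v in range(178,248,4): print(v,[tuple(int(x) for x in im[v,u]) for u in range(344,364,2)])
E
```

```text
t: 16.9
eef_pos: [0.6041, -0.0282, 0.1577]
ee_rot: [3.141, 0.004, -3.006]
force: [0.5, 0.7, -0.3]
width: 0.0679
gripper_force: 0.0
('flat_brush', 'top') 8 [ 0.5853 -0.1873  0.0397]
('brush_tip', 'top') 8 [ 0.4629 -0.1863  0.0456]
('pot', 'top') 7 [ 0.4323 -0.3809 -0.0011]
('pot_rim', 'top') 8 [ 0.4242 -0.3782  0.0747]
('rest', 'top') 8 [ 0.5861 -0.2274 -0.0016]
('round_brush', 'top') 8 [ 0.5828 -0.266   0.0358]
('figure', 'top') 3 [0.6883 0.0571 0.0764]
('figure_mid', 'top') 3 [0.639  0.0484 0.0786]
('figure_chest', 'top') 4 [0.5863 0.0394 0.0644]
('flat_brush', 'side') 8 [ 0.5852 -0.1836  0.0356]
('brush_tip', 'side') 8 [ 0.4618 -0.1876  0.0454]
('pot', 'side') 8 [ 4.314e-01 -3.825e-01  2.000e-04]
('pot_rim', 'side') 8 [ 0.4294 -0.3798  0.0691]
('rest', 'side') 8 [ 0.5891 -0.2287 -0.0021]
('round_brush', 'side') 6 [ 0.5825 -0.2667  0.0369]
('figure', 'side') 2 [0.6919 0.057  0.0743]
('figure_mid', 'side') 2 [0.6416 0.0518 0.0702]
('figure_chest', 'side') 4 [0.5843 0.041  0.062 ]
178 [(200, 158, 114), (200, 158, 115), (200, 158, 115), (204, 164, 119), (202, 162, 118), (198, 158, 114)
[... 2083 characters left out ...]
103, 84, 63), (103, 84, 63)]
234 [(172, 137, 98), (172, 137, 99), (241, 232, 199), (233, 222, 185), (233, 221, 184), (232, 219, 182), (231, 218, 181), (159, 134, 105), (107, 87, 65), (108, 88, 66)]
238 [(170, 135, 97), (170, 134, 97), (240, 230, 196), (234, 222, 186), (233, 221, 184), (232, 220, 183), (230, 218, 181), (149, 130, 104), (107, 86, 64), (107, 87, 64)]
242 [(158, 125, 90), (158, 125, 90), (235, 225, 188), (234, 223, 187), (233, 221, 185), (232, 220, 183), (230, 218, 181), (148, 131, 104), (101, 82, 61), (101, 81, 61)]
246 [(173, 137, 98), (174, 138, 98), (173, 137, 98), (172, 137, 97), (172, 137, 98), (173, 137, 98), (172, 137, 98), (172, 137, 98), (172, 137, 98), (173, 137, 99)]
```

```bash
python3 - <<'E'
from look import *
f=cams.grab_frame("top"); g=f["img"].astype(float)
rgb=g; pts=[]
for v in list(range(186,222,1))+list(range(226,244,1)):
    row=rgb[v,338:368]; bg=np.median(row[:6],0)
    s=row[:,2]; b0=s[:6].mean(); 
    w=(s>b0+ (s.max()-b0)*.5)
    us=np.arange(338,368)[w]
    us=us[(us>344)&(us<361)]
    pts.append((us.mean(),v,len(us)))
P=np.array(pts); hw=P[:,1]<222
for m,n in((hw,"handle"),(~hw,"bristle")):
    X=ray(f,P[m][:,:2],.047); ok=np.abs(X[:,1]-np.median(X[:,1]))<.003
    c=np.polyfit(X[ok,0],X[ok,1],1); print(n,ok.sum(),c,X[ok].mean(0),P[m][:,2].mean())
X=ray(f,P[:,:2],.047);ok=np.abs(X[:,1]-np.median(X[:,1]))<.004
print("all",np.polyfit(X[ok,0],X[ok,1],1),X[ok].mean(0), ray(f,[[352.5,180.5],[352.6,244.5]],.047))
print(get_state()["width"])
E
```

```text
handle 32 [-0.029197   -0.16904158] [ 0.58113931 -0.18600911  0.047     ] 4.611111111111111
bristle 18 [-0.02814707 -0.17121961] [ 0.49220181 -0.18507364  0.047     ] 9.944444444444445
all [-0.01575692 -0.17701987] [ 0.54912181 -0.18567234  0.047     ] [[ 0.65455177 -0.18903062  0.047     ]
 [ 0.46305616 -0.18456435  0.047     ]]
0.043966680326234533
```

```bash
python3 -m creep '{"translation":[[0,-45,0],[1,-45,0],[1,-40,0],[1,-28,0],[0,0,-40],[0,0,-40],[0,0,0]],"spin":[-0.08,-0.07,0,0,0,0,0],"gripper":[0.5,0.5,0.5,0.5,0.5,0.5,0.5]}' 20
python3 - <<'E'
from look import *
f=snap("side","b1s.png",(280,200,420,340),4); a=cv2.imread("pics/b1s.png")
g=snap("top","b1t.png",(310,160,410,260),4); b=cv2.imread("pics/b1t.png")
cv2.imwrite("pics/b1.png",np.hstack([cv2.resize(a,(400,400)),cv2.resize(b,(400,400))]))
s=get_state();print(s["eef_pos"],s["ee_rot"],s["width"])
E
```

```text
t: 23.9
eef_pos: [0.6017, -0.187, 0.0697]
ee_rot: [3.14, -0.009, 3.123]
force: [-1.3, 0.0, -0.2]
width: 0.0441
gripper_force: 0.0
[ 0.60576661 -0.18718784  0.07530929] [-3.14094970e+00 -1.46594962e-03  3.12491742e+00] 0.044066244333447684
```

View pics/b1.png

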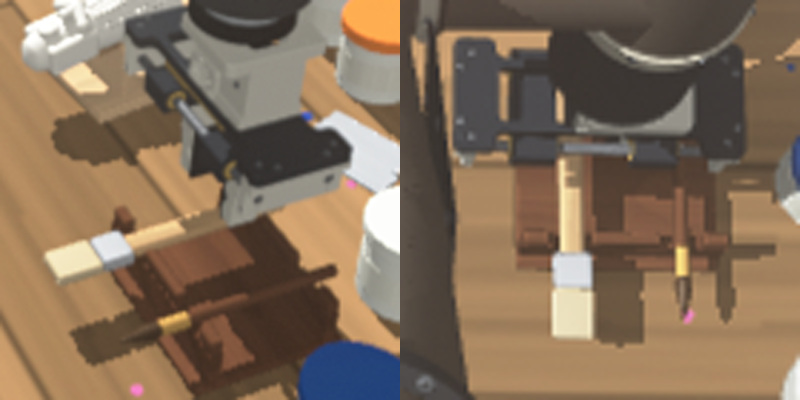

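This is the last picture. The gripper is centred over the brush handle at (570,160) in the top half, and the round brush at (683,260) is clear of the fingers. I'll descend and grip.

```bash
python3 -m creep '{"translation":[[0,0,-25],[0,0,-18],[0,0,-8],[0,0,0],[0,0,0],[0,0,0],[0,0,0],[0,0,0]],"spin":[0,0,0,0,0,0,0,0],"gripper":[0.5,0.5,0.5,0,0,0,0,0]}' 8
python3 -m creep '{"translation":[[0,0,0],[0,0,0]],"spin":[0,0],"gripper":[0,0]}' 5
python3 - <<'E'
from look import *
s=get_state();print(s["eef_pos"],s["width"],s["gripper_force"],s["force"])
E
```

```text
t: 24.8
eef_pos: [0.6065, -0.187, 0.0252]
ee_rot: [-3.141, 0.002, 3.125]
force: [-0.3, 0.8, 5.6]
width: 0.0185
gripper_force: 8.0
t: 25.0
eef_pos: [0.6065, -0.1871, 0.0252]
ee_rot: [-3.141, 0.002, 3.125]
force: [-0.5, 0.7, 7.4]
width: 0.0179
gripper_force: 5.0
[ 0.60651837 -0.18705525  0.02521809] 0.017880108315532803 4.989428222179413 [-0.53680095  0.68526632  7.37183229]
```

```bash
python3 -m creep '{"translation":[[0,0,1],[0,0,5],[-1,0,6],[-2,0,6],[-2,0,6],[-3,0,5],[-3,0,4],[0,0,0]],"spin":[0,0,0,0,0,0,0,0],"gripper":[0,0,0,0,0,0,0,0]}' 3
python3 - <<'E'
from look import *
for i in range(2):
  for c in("side","top"):
    cams.grab_frame(c); print(c,[(n,np.round(d["centre"],3),round(d["confidence"],2)) for n in("brush_tip","flat_brush") for d in nets.pinpoint(c,n) if -.22<d["centre"][1]<-.15])
s=get_state();print(s["eef_pos"],s["width"],s["gripper_force"],s["force"],s["t"])
E
```

```text
t: 25.8
eef_pos: [0.5947, -0.187, 0.0579]
ee_rot: [3.142, 0.001, 3.124]
force: [-0.1, 0.8, -0.9]
width: 0.0182
gripper_force: 3.0
side [('brush_tip', array([ 0.457, -0.186,  0.028]), 0.75), ('flat_brush', array([ 0.578, -0.18 ,  0.063]), 0.77), ('flat_brush', array([ 0.458, -0.185,  0.025]), 0.63)]
top [('flat_brush', array([ 0.577, -0.187,  0.063]), 0.53)]
side [('brush_tip', array([ 0.46 , -0.188,  0.025]), 0.82), ('flat_brush', array([ 0.577, -0.18 ,  0.058]), 0.93)]
top [('brush_tip', array([ 0.461, -0.186,  0.022]), 0.93), ('flat_brush', array([ 0.577, -0.186,  0.062]), 0.77)]
[ 0.59477171 -0.18698861  0.0569476 ] 0.01804019867279334 2.9999875277280807 [-0.3840807  -0.05317667  0.12660572] 26.4
```

```bash
python3 -m creep '{"translation":[[0,0,45],[0,0,45],[0,0,0]],"spin":[0,0,0],"gripper":[0,0,0]}' 3
python3 -m creep '{"translation":[[0,0,0],[0,0,0],[0,0,0]],"spin":[0,0,0],"gripper":[0,0,0]}' 25
cat > tip.py <<'E'
from look import *
import sys
P=np.array([float(x) for x in sys.argv[1:3]]); L={}
for i in range(3):
  for c in("side","top"):
    cams.grab_frame(c)
    for n in("brush_tip","flat_brush"):
      for d in nets.pinpoint(c,n):
        p=np.array(d["centre"])
        if np.hypot(*(p[:2]-P))<.1 and p[2]>-.01: L.setdefault((n,c),[]).append(np.r_[p,d["confidence"]])
for k,v in L.items(): print(k,np.round(v,3).tolist())
s=get_state();print(s["eef_pos"],s["width"],s["gripper_force"],s["force"],s["moment"],s["t"])
E
python3 tip.py .52 -.186
```

```text
t: 26.7
eef_pos: [0.5987, -0.1878, 0.154]
ee_rot: [-3.14, 0.011, 3.126]
force: [0.5, -0.3, -1.1]
width: 0.0184
gripper_force: 3.0
t: 27.0
eef_pos: [0.5939, -0.1869, 0.1456]
ee_rot: [3.141, -0.002, 3.124]
force: [-0.4, 1.2, -0.9]
width: 0.0178
gripper_force: 25.0
('brush_tip', 'side') [[0.487, -0.187, 0.066, 0.83], [0.487, -0.183, 0.072, 0.77], [0.489, -0.185, 0.07, 0.6]]
('flat_brush', 'side') [[0.585, -0.181, 0.14, 0.63], [0.584, -0.184, 0.141, 0.59], [0.587, -0.186, 0.142, 0.65]]
('brush_tip', 'top') [[0.488, -0.185, 0.067, 0.83], [0.49, -0.186, 0.067, 0.79], [0.582, -0.186, 0.147, 0.32], [0.489, -0.187, 0.066, 0.54]]
('flat_brush', 'top') [[0.583, -0.188, 0.145, 0.72], [0.587, -0.186, 0.146, 0.52], [0.586, -0.185, 0.145, 0.62]]
[ 0.59475598 -0.18702322  0.14711017] 0.017544168741522464 24.999955594539642 [ 0.56876559  0.48144494 -0.37915348] [ 0.04921053 -0.19426739  0.04924722] 27.9
```

```bash
python3 -m creep '{"translation":[[0,0,25],[0,0,20],[-13,-39,0],[-14,-39,0],[-14,-39,0],[-13,-39,0],[-13,-39,0],[0,0,0]],"spin":[0,0,0,0,0,0,0,0],"gripper":[0,0,0,0,0,0,0,0]}'
python3 tip.py .44 -.38
```

```text
t: 28.7
eef_pos: [0.5258, -0.3859, 0.1917]
ee_rot: [-3.141, -0.001, 3.12]
force: [0.0, 0.8, -0.3]
width: 0.0177
gripper_force: 25.0
('brush_tip', 'side') [[0.418, -0.383, 0.115, 0.79], [0.422, -0.375, 0.116, 0.83], [0.419, -0.382, 0.112, 0.9]]
('flat_brush', 'side') [[0.515, -0.382, 0.187, 0.57], [0.517, -0.379, 0.188, 0.83], [0.519, -0.377, 0.187, 0.97]]
('brush_tip', 'top') [[0.423, -0.379, 0.114, 0.73], [0.423, -0.375, 0.115, 0.54], [0.422, -0.381, 0.113, 0.81]]
('flat_brush', 'top') [[0.516, -0.384, 0.191, 0.68], [0.516, -0.38, 0.19, 0.91], [0.52, -0.382, 0.191, 0.69], [0.426, -0.379, 0.074, 0.33]]
[ 0.52773485 -0.38200263  0.19203451] 0.017581217602350246 24.9999538064003 [-0.65402726  0.51058598 -0.25243827] [-0.00484189 -0.24778578 -0.01310393] 29.6
```

```bash
python3 -m creep '{"translation":[[0,0,-25],[0,0,-20],[0,0,-13],[0,0,0],[0,0,0]],"spin":[0,0,0,0,0],"gripper":[0,0,0,0,0]}'
python3 tip.py .44 -.38
```

```text
t: 30.1
eef_pos: [0.528, -0.3823, 0.1345]
ee_rot: [-3.141, 0.0, 3.125]
force: [1.0, 0.9, 0.4]
width: 0.0178
gripper_force: 25.0
('brush_tip', 'side') [[0.42, -0.379, 0.059, 0.57], [0.419, -0.38, 0.057, 0.98], [0.421, -0.38, 0.057, 0.87], [0.431, -0.376, 0.067, 0.63]]
('flat_brush', 'side') [[0.518, -0.374, 0.131, 0.65], [0.518, -0.379, 0.131, 0.92], [0.429, -0.378, 0.067, 0.17], [0.515, -0.379, 0.127, 0.67]]
('brush_tip', 'top') [[0.427, -0.378, 0.056, 0.59], [0.422, -0.381, 0.055, 0.72], [0.426, -0.378, 0.076, 0.7], [0.426, -0.381, 0.057, 0.56]]
('flat_brush', 'top') [[0.517, -0.378, 0.134, 0.64], [0.516, -0.381, 0.133, 0.87], [0.519, -0.382, 0.136, 0.73]]
[ 0.52776426 -0.38200171  0.13402775] 0.017465570141546465 25.000001192092896 [-0.64713865  0.61737843 -0.95824589] [ 0.04564747 -0.17231104 -0.00208387] 31.0
```

```bash
python3 -m creep '{"translation":[[0,0,0],[0,0,30],[0,0,30],[12,44,0],[12,44,0],[13,44,0],[13,44,0],[13,44,0]],"spin":[0,0,0,0,0,0,0,0],"gripper":[0,0,0,0,0,0,0,0]}'
python3 -m creep '{"translation":[[0,0,-40],[0,0,-40],[0,0,-13],[0,0,0]],"spin":[0,0,0,0],"gripper":[0,0,0,0]}'
python3 tip.py .53 -.162
```

```text
t: 31.8
eef_pos: [0.591, -0.1603, 0.1943]
ee_rot: [-3.142, 0.001, 3.124]
force: [1.8, -0.8, 0.0]
width: 0.0177
gripper_force: 25.0
t: 32.2
eef_pos: [0.5895, -0.1621, 0.0993]
ee_rot: [-3.141, -0.004, 3.124]
force: [-0.2, -0.5, -0.8]
width: 0.0175
gripper_force: 25.0
('brush_tip', 'side') [[0.48, -0.16, 0.021, 0.91], [0.576, -0.159, 0.095, 0.3], [0.484, -0.16, 0.026, 0.91], [0.481, -0.162, 0.024, 0.98]]
('flat_brush', 'side') [[0.577, -0.158, 0.094, 0.58], [0.583, -0.156, 0.098, 0.59], [0.583, -0.155, 0.096, 0.78]]
('brush_tip', 'top') [[0.488, -0.16, 0.027, 0.56], [0.488, -0.16, 0.024, 0.59], [0.484, -0.16, 0.022, 0.89]]
('flat_brush', 'top') [[0.582, -0.16, 0.099, 0.51], [0.581, -0.159, 0.103, 0.8], [0.579, -0.161, 0.1, 0.6]]
[ 0.59074503 -0.16199703  0.10097978] 0.017832729406582492 24.99992161989212 [-0.20817143 -0.42035397 -0.51655369] [ 0.00462051 -0.170677   -0.03313247] 33.1
```

```bash
python3 -m creep '{"translation":[[0,0,-7],[0,0,-7],[0,0,0]],"spin":[0,0,0],"gripper":[0,0,0]}' 6
python3 -m creep '{"translation":[[4,0,-4],[4,0,-5],[3,0,-5],[2,0,-5],[2,0,-5],[2,0,-5],[1,0,-5],[0,0,0]],"spin":[0,0,0,0,0,0,0,0],"gripper":[0,0,0,0,0,0,0,0]}' 6
python3 tip.py .53 -.162
```

```text
t: 33.4
eef_pos: [0.5898, -0.1619, 0.0855]
ee_rot: [3.141, -0.002, 3.124]
force: [0.1, -0.5, 0.5]
width: 0.0179
gripper_force: 6.0
t: 34.2
eef_pos: [0.6084, -0.162, 0.0521]
ee_rot: [3.141, -0.001, 3.124]
force: [0.1, -0.1, 0.1]
width: 0.0179
gripper_force: 6.0
('brush_tip', 'side') [[0.466, -0.16, 0.046, 0.58], [0.465, -0.159, 0.048, 0.56], [0.467, -0.161, 0.046, 0.74]]
('flat_brush', 'side') [[0.59, -0.157, 0.055, 0.63], [0.588, -0.158, 0.057, 0.64], [0.588, -0.154, 0.059, 0.72]]
('brush_tip', 'top') [[0.469, -0.157, 0.044, 0.86], [0.469, -0.159, 0.049, 0.9], [0.47, -0.164, 0.048, 0.82]]
('flat_brush', 'top') [[0.589, -0.16, 0.06, 0.58], [0.592, -0.16, 0.064, 0.8], [0.592, -0.164, 0.064, 0.75]]
[ 0.60872375 -0.16201251  0.05303802] 0.017990430625789162 5.999926328659058 [ 0.09027526 -0.45784104 -0.68013499] [ 0.03482461 -0.16492973  0.01515477] 35.1
```

```bash
python3 -m creep '{"translation":[[1,0,-5],[0,0,-5],[0,0,-3],[0,0,-1],[0,0,0]],"spin":[0,0,0,0,0],"gripper":[0,0,0,0,0]}' 6
python3 -m creep '{"translation":[[0,0,0],[0,0,0]],"spin":[0,0],"gripper":[0,0]}' 25
python3 -m creep '{"translation":[[0,0,15],[0,0,15],[0,-15,0],[0,-10,0],[0,0,0]],"spin":[0,0,0,0,0],"gripper":[0,0,0,0,0]}' 25
python3 tip.py .53 -.187
```

```text
t: 35.6
eef_pos: [0.6096, -0.162, 0.0389]
ee_rot: [3.142, -0.0, 3.124]
force: [-0.1, 0.2, -0.1]
width: 0.018
gripper_force: 6.0
t: 35.8
eef_pos: [0.6096, -0.162, 0.0389]
ee_rot: [3.142, -0.0, 3.124]
force: [-0.3, -0.1, 0.6]
width: 0.0177
gripper_force: 25.0
t: 36.3
eef_pos: [0.609, -0.1885, 0.0682]
ee_rot: [3.141, -0.001, 3.123]
force: [0.2, 0.1, -0.9]
width: 0.0177
gripper_force: 25.0
('brush_tip', 'side') [[0.466, -0.184, 0.088, 0.84], [0.464, -0.183, 0.088, 0.88], [0.463, -0.186, 0.086, 0.58]]
('flat_brush', 'side') [[0.591, -0.185, 0.076, 0.75], [0.586, -0.184, 0.076, 0.75], [0.588, -0.183, 0.077, 0.96]]
('brush_tip', 'top') [[0.466, -0.185, 0.087, 0.57], [0.587, -0.186, 0.084, 0.28], [0.468, -0.184, 0.088, 0.95], [0.467, -0.184, 0.088, 0.93]]
('flat_brush', 'top') [[0.585, -0.186, 0.078, 0.88], [0.59, -0.183, 0.08, 0.84], [0.588, -0.185, 0.081, 0.63]]
[ 0.60977536 -0.18696926  0.06908686] 0.01754960067766408 24.999840259552002 [-0.02445235  0.2262305  -1.02015918] [ 0.0445873  -0.21296861  0.05617154] 37.2
```

```bash
python3 -m creep '{"translation":[[-3,0,0],[0,0,-15],[0,0,-15],[0,0,-6],[0,0,-2],[0,0,0]],"spin":[0,0,0,0,0,0],"gripper":[0,0,0,0,0,0]}' 25
python3 -m creep '{"translation":[[0,0,-2],[0,0,-1],[0,0,0],[0,0,-1],[0,0,0]],"spin":[0,0,0,0,0],"gripper":[0,0,0,0,0]}' 5
python3 tip.py .53 -.187
```

```text
t: 37.8
eef_pos: [0.6068, -0.1871, 0.0312]
ee_rot: [-3.141, -0.0, 3.125]
force: [-0.3, 0.6, 0.2]
width: 0.0177
gripper_force: 25.0
t: 38.3
eef_pos: [0.6067, -0.187, 0.0271]
ee_rot: [3.142, -0.0, 3.124]
force: [1.8, 0.6, -0.9]
width: 0.0178
gripper_force: 5.0
('brush_tip', 'side') [[0.46, -0.185, 0.048, 0.7], [0.586, -0.27, 0.038, 0.41], [0.461, -0.182, 0.046, 0.85], [0.461, -0.185, 0.046, 0.62]]
('flat_brush', 'side') [[0.587, -0.181, 0.035, 0.83], [0.585, -0.184, 0.035, 0.78], [0.588, -0.18, 0.036, 0.68], [0.587, -0.23, -0.001, 0.23]]
('brush_tip', 'top') [[0.464, -0.185, 0.044, 0.59], [0.466, -0.186, 0.044, 0.83], [0.587, -0.226, -0.003, 0.18], [0.464, -0.184, 0.044, 0.86]]
('flat_brush', 'top') [[0.587, -0.187, 0.038, 0.54], [0.587, -0.189, 0.041, 0.9], [0.587, -0.186, 0.037, 0.8]]
[ 0.60676478 -0.18698842  0.02707158] 0.017958470270572024 4.999981597065926 [-0.5624461   0.23321327 -0.24331167] [ 0.0099493  -0.18669294 -0.05115972] 39.2
```

```bash
python3 -m creep '{"translation":[[0,0,-1],[0,0,-1],[0,0,0]],"spin":[0,0,0],"gripper":[0,0,0]}' 3
python3 -m creep '{"translation":[[0,0,0],[0,0,0],[0,0,0],[0,0,0],[0,0,0],[0,0,0],[0,0,0]],"spin":[0,0,0,0,0,0,0],"gripper":[0.22,0.25,0.3,0.4,0.5,0.5,0.5]}' 3
python3 -m creep '{"translation":[[0,0,5],[0,0,20],[0,0,40],[0,0,50],[0,0,50],[0,0,30],[0,0,0]],"spin":[0,0,0,0,0,0,0],"gripper":[0.5,0.5,0.5,0.5,0.5,0.5,0.5]}' 3
python3 tip.py .53 -.187
python3 - <<'E'
from look import *
L={}
for i in range(3):
  for c in("top","side"):
    cams.grab_frame(c)
    for n in("pot","jar","round_brush","figure","figure_mid","figure_chest","bust","plaque"):
      for d in nets.pinpoint(c,n): L.setdefault((n,c),[]).append(np.round(d["centre"],3).tolist()) if d["confidence"]>.4 and (n[:3]!="fig" or d["centre"][0]>.55) else 0
for k,v in L.items(): print(k,v)
E
```

```text
t: 39.5
eef_pos: [0.607, -0.187, 0.0253]
ee_rot: [-3.141, 0.0, 3.125]
force: [-0.6, 0.8, 2.2]
width: 0.0179
gripper_force: 3.0
t: 40.2
eef_pos: [0.6068, -0.187, 0.0251]
ee_rot: [3.142, 0.0, 3.124]
force: [0.9, -0.3, 0.5]
width: 0.0433
gripper_force: 0.0
t: 40.9
eef_pos: [0.6093, -0.1876, 0.2266]
ee_rot: [-3.14, 0.01, 3.125]
force: [0.4, -0.0, 0.3]
width: 0.0438
gripper_force: 0.0
('brush_tip', 'side') [[0.462, -0.183, 0.044, 0.72], [0.588, -0.23, -0.002, 0.3], [0.464, -0.185, 0.047, 0.75], [0.465, -0.183, 0.043, 0.94]]
('flat_brush', 'side') [[0.586, -0.182, 0.036, 0.64], [0.587, -0.181, 0.039, 0.88], [0.585, -0.181, 0.035, 0.58]]
('brush_tip', 'top') [[0.464, -0.186, 0.045, 0.78], [0.464, -0.185, 0.042, 0.87], [0.464, -0.185, 0.042, 0.67]]
('flat_brush', 'top') [[0.586, -0.185, 0.039, 0.6], [0.586, -0.187, 0.038, 0.83], [0.585, -0.188, 0.037, 0.74]]
[ 0.60675098 -0.18701491  0.22008421] 0.0439487014277035 0.0 [-0.20459487 -0.05032862 -0.15653815] [ 0.06470826 -0.15668159 -0.0282405 ] 41.8
('pot', 'top') [[0.43, -0.38, 0.002], [0.586, -0.225, -0.003], [0.434, -0.384, 0.001], [0.431, 
[... 873 characters left out ...]

('round_brush', 'side') [[0.582, 0.04, 0.066], [0.585, -0.266, 0.036], [0.586, -0.268, 0.035]]
('figure_mid', 'side') [[0.642, 0.052, 0.069], [0.642, 0.05, 0.072]]
('figure_chest', 'side') [[0.578, 0.042, 0.06], [0.581, 0.038, 0.064], [0.58, 0.043, 0.065]]
('bust', 'side') [[0.603, 0.464, 0.001], [0.605, 0.464, 0.002], [0.46, -0.184, 0.046], [0.428, -0.378, 0.071], [0.604, 0.462, -0.002]]
('plaque', 'side') [[0.732, 0.286, 0.004], [0.365, 0.373, 0.0], [0.732, 0.287, 0.004], [0.367, 0.372, 0.002], [0.731, 0.287, 0.003], [0.369, 0.37, 0.001]]
('figure', 'top') [[0.686, 0.056, 0.077], [0.603, 0.462, 0.003], [0.686, 0.057, 0.08]]
('figure', 'side') [[0.689, 0.055, 0.076], [0.686, 0.058, 0.074]]
```

The brush is back in its notches and the other items have not moved. The nets put the figure about 6 mm short of the foot board and slightly head-down: chest z 0.063, foot z 0.076. I have time left, so I'll regrip lightly, level it and slide it toward the board.

```bash
python3 -m creep '{"translation":[[-4,45,0],[-4,45,0],[-4,46,0],[-4,46,0],[-4,46,0],[-4,0,-40],[0,0,-40],[0,0,0]],"spin":[0.15,0,0,0,0,0,0,0],"gripper":[1,1,1,1,1,1,1,1]}' 4
python3 -m creep '{"translation":[[0,0,-40],[0,0,-30],[0,0,-20],[0,0,-3],[0,0,0],[0,0,0]],"spin":[0,0,0,0,0,0],"gripper":[1,1,1,1,1,1]}' 4
python3 - <<'E'
from look import *
s=get_state();print(s["eef_pos"],s["width"],s["force"],s["t"])
cams.grab_frame("side"); print([(n,np.round(d["centre"],3)) for n in("figure","figure_mid","figure_chest") for d in nets.pinpoint("side",n) if d["centre"][0]>.56])
E
```

```text
t: 45.3
eef_pos: [0.5791, 0.0407, 0.1353]
ee_rot: [-3.141, -0.009, -3.009]
force: [0.1, -0.5, -0.9]
width: 0.0876
gripper_force: 0.0
t: 45.9
eef_pos: [0.5842, 0.0412, 0.049]
ee_rot: [3.141, 0.003, -3.009]
force: [-0.3, 0.4, -0.8]
width: 0.0871
gripper_force: 0.0
[0.58418205 0.04120217 0.04904464] 0.08708833828047656 [-0.25447126  0.42421715 -0.77743474] 45.9
[('figure', array([0.691, 0.058, 0.074])), ('figure_mid', array([0.642, 0.048, 0.07 ])), ('figure_chest', array([0.581, 0.041, 0.063])), ('figure_chest', array([ 0.724, -0.274,  0.002]))]
```

```bash
python3 -m creep '{"translation":[[0,0,-3],[0,0,0],[0,0,0],[0,0,0],[0,0,0],[0,0,0],[0,0,0]],"spin":[0,0,0,0,0,0,0],"gripper":[0,0,0,0,0,0,0]}' 5
python3 -m creep '{"translation":[[0,0,2],[0,0,2],[0,0,2],[0,0,1],[0,0,0]],"spin":[0,0,0,0,0],"gripper":[0,0,0,0,0]}' 5
python3 - <<'E'
from look import *
for c in ("side","top","side"):
  cams.grab_frame(c); print([(n,np.round(d["centre"],3)) for n in("figure","figure_mid","figure_chest") for d in nets.pinpoint(c,n) if d["centre"][0]>.56 and abs(d["centre"][1]-.05)<.03])
E
```

```text
t: 46.8
eef_pos: [0.5827, 0.0411, 0.044]
ee_rot: [3.142, -0.0, -3.009]
force: [-1.1, 1.4, 0.5]
width: 0.0486
gripper_force: 5.0
t: 47.3
eef_pos: [0.5829, 0.0412, 0.0513]
ee_rot: [3.141, 0.001, -3.009]
force: [1.4, 0.7, -0.4]
width: 0.048
gripper_force: 5.0
[('figure', array([0.692, 0.056, 0.068])), ('figure_chest', array([0.581, 0.041, 0.071]))]
[('figure_chest', array([0.582, 0.039, 0.071]))]
[('figure', array([0.692, 0.058, 0.066])), ('figure_chest', array([0.58 , 0.042, 0.07 ]))]
```

```bash
python3 -m creep '{"translation":[[0,0,1],[2,0.3,0],[2,0.3,0],[2,0.2,0],[0,0,0]],"spin":[0,0,0,0,0],"gripper":[0,0,0,0,0]}' 10
python3 -m creep '{"translation":[[0,0,-1],[0,0,-1],[0,0,0]],"spin":[0,0,0],"gripper":[0,0,0]}' 4
python3 - <<'E'
from look import *
for c in ("side","top","side","top"):
  cams.grab_frame(c); print([(n,np.round(d["centre"],3)) for n in("figure","figure_mid","figure_chest","cradle","cradle_axis") for d in nets.pinpoint(c,n) if d["centre"][0]>.56 and abs(d["centre"][1]-.05)<.03])
E
```

```text
t: 48.4
eef_pos: [0.5888, 0.0416, 0.0517]
ee_rot: [-3.141, -0.001, -3.009]
force: [-0.6, -0.6, -2.6]
width: 0.0479
gripper_force: 10.0
t: 48.7
eef_pos: [0.589, 0.042, 0.0503]
ee_rot: [3.141, 0.001, -3.009]
force: [-0.7, 1.8, 0.5]
width: 0.0479
gripper_force: 4.0
[('figure', array([0.698, 0.055, 0.068])), ('cradle', array([0.651, 0.052, 0.002])), ('cradle_axis', array([0.643, 0.054, 0.068]))]
[('figure_chest', array([0.59 , 0.041, 0.069]))]
[('figure', array([0.698, 0.058, 0.067])), ('figure_chest', array([0.586, 0.041, 0.068])), ('cradle', array([0.649, 0.05 , 0.002])), ('cradle', array([0.587, 0.039, 0.067])), ('cradle_axis', array([0.642, 0.05 , 0.069]))]
[('figure_chest', array([0.588, 0.042, 0.07 ])), ('cradle_axis', array([0.588, 0.04 , 0.07 ]))]
```

```bash
python3 -m creep '{"translation":[[0,0,0],[0,0,0],[0,0,0],[0,0,0],[0,0,0],[0,0,0],[0,0,0],[0,0,0]],"spin":[0,0,0,0,0,0,0,0],"gripper":[0,0.56,0.57,0.6,0.7,0.85,0.9,0.9]}' 3
python3 - <<'E'
from look import *
for c in ("side","top","side","top"):
  cams.grab_frame(c); print([(n,np.round(d["centre"],3)) for n in("figure","figure_mid","figure_chest") for d in nets.pinpoint(c,n) if d["centre"][0]>.56 and abs(d["centre"][1]-.05)<.03])
E
```

```text
t: 50.7
eef_pos: [0.5888, 0.0418, 0.0501]
ee_rot: [-3.142, -0.0, -3.009]
force: [1.1, -0.7, 0.2]
width: 0.0771
gripper_force: 0.0
[('figure', array([0.697, 0.059, 0.07 ])), ('figure_mid', array([0.646, 0.049, 0.068])), ('figure_chest', array([0.587, 0.041, 0.068]))]
[('figure_chest', array([0.589, 0.039, 0.07 ]))]
[('figure', array([0.697, 0.056, 0.067])), ('figure_mid', array([0.647, 0.05 , 0.072])), ('figure_chest', array([0.586, 0.04 , 0.07 ]))]
[('figure_chest', array([0.589, 0.044, 0.07 ]))]
```

It now lies level with its axis about 70 mm up, and the foot is roughly 4 mm from the board. I'll retract and check.

```bash
python3 -m creep '{"translation":[[0,0,3],[0,0,15],[0,0,40],[0,0,45],[0,0,40],[0,0,0],[0,0,0]],"spin":[0,0,0,0,0,0,0],"gripper":[0.95,0.95,0.95,0.95,0.95,0.95,0.95]}' 3
python3 - <<'E'
from look import *
for c in ("side","top","side"):
  cams.grab_frame(c); print([(n,np.round(d["centre"],3)) for n in("figure","figure_mid","figure_chest","brush_tip","flat_brush") for d in nets.pinpoint(c,n) if d["centre"][0]>.44 and abs(d["centre"][1]+.07)<.15])
s=get_state();print(s["eef_pos"],s["force"],s["t"])
print(arm.job_done())
E
```

```text
t: 52.2
eef_pos: [0.5892, 0.042, 0.1945]
ee_rot: [3.141, 0.003, -3.009]
force: [-0.6, -0.3, -0.7]
width: 0.083
gripper_force: 0.0
[('figure', array([0.694, 0.058, 0.068])), ('figure_mid', array([0.648, 0.052, 0.07 ])), ('figure_chest', array([0.585, 0.039, 0.068])), ('brush_tip', array([ 0.462, -0.188,  0.047])), ('flat_brush', array([ 0.586, -0.182,  0.035]))]
[('figure_mid', array([0.648, 0.048, 0.073])), ('figure_chest', array([0.59 , 0.043, 0.071])), ('brush_tip', array([ 0.465, -0.185,  0.044])), ('flat_brush', array([ 0.589, -0.186,  0.041]))]
[('figure', array([0.695, 0.054, 0.067])), ('figure_mid', array([0.649, 0.053, 0.073])), ('figure_chest', array([0.585, 0.042, 0.067])), ('brush_tip', array([0.697, 0.057, 0.068])), ('brush_tip', array([ 0.46 , -0.187,  0.045])), ('flat_brush', array([ 0.586, -0.182,  0.038]))]
[0.58874586 0.04177684 0.19306811] [-0.34383475 -0.10901537 -0.50685755] 53.1
the job is handed in; nothing more can be done
None
```

The job is handed in at about 53 s: the figure lies level on its back in the cradle with its foot in the gap, and the flat brush was dipped to about half its bristles and laid back in its notches; after the brush I went back to the figure to level it and slide it about 6 mm toward the foot board.

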